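# Zero the firmness gauge's stroke counter and hold the check weight on its stop

### The job

Get the bench firmness gauge ready for its full-scale check: turn the stroke counter's knob on its dial all the way back (counter-clockwise) to the zero stop, then take the larger of the two steel check weights by its stem, set it upright and centred on the sprung plunger and press it straight down until it meets the steel stop collar. Finish while still gripping the weight and pressing it firmly on the collar, so that the full-scale reading can be taken, with the counter still at zero; do not overload the gauge, and leave the other things on the table where they are.

Things in the scene. Friction and masses are not known exactly. Their poses are not given: they have to be found in the camera images.
- gauge: Fixed bench firmness gauge: a grey box 110 mm (its x) by 250 mm (its y) and 60 mm high on rubber feet, bolted down. Origin at the centre of its underside, z up. On its top, at y = -62 mm, a round white dial 100 mm across with the stroke counter's knob; at y = +70 mm the stop collar with the plunger in it.
- counter (a joint): Angle of the stroke counter's knob and needle, rad: 0 at the zero stop (a hard stop), growing clockwise seen from above, so it is reset counter-clockwise. It starts somewhere between 0.7 and 1.45. Friction 0.02 N m; stays where left. The counter counts a stroke only once it is complete and the plunger is back out, so pressing and holding the plunger does not move it.
- counter_grip (a point): Middle of the counter knob's grip bar on the knob's vertical axis, 85 mm above the table. The black bar is 40 mm long (along this point's x), 12 mm wide (y) and 22 mm high (its top 94 mm above the table); below it is a round skirt 40 mm across whose top is 72 mm above the table. The point turns with the knob; at zero its x is the gauge's x. A needle and a white line on the bar point along its +x.
- plunger (a joint): How far the plunger is pressed down, m: 0 out, 0.012 when its tip is level with the stop collar. Spring: 6 N at the start of the press, 12 N at the stop. It springs back, and the weight alone does not press it down to the stop.
- plunger_tip (a point): Centre of the flat top of the brass plunger (16 mm across), 102 mm above the table when out; it goes straight down.
- stop: Fixed steel stop collar round the plunger: a ring 40 mm outside, 20 mm inside, its flat top 90 mm above the table. Origin at the centre of its underside, 22 mm below its top. It and the gauge are rated for 60 N: more force between weight and collar is an overload.
- stop_face (a point): Centre of the flat top of the stop collar, on the plunger's axis, 90 mm above the table.
- weight: The larger check weight, loose, stainless steel, about 0.3 to 0.5 kg: a cylinder 46 mm across and 28 mm high with a straight round stem 22 mm across and 36 mm long on top (64 mm high in all). Stands upright; origin at the centre of its underside, z up along the stem.
- weight_center (a point): Point on the larger check weight's axis half-way up, 32 mm above its underside and 4 mm above the foot of its stem (the stem runs from 4 mm below to 32 mm above this point).
- small_weight: The smaller check weight, loose, to be left alone: a cylinder 30 mm across and 20 mm high with a stem 14 mm across and 22 mm long. Origin at the centre of its underside.
- cutter: Steel dough-cutter ring, loose, to be left alone: 58 mm across, 35 mm high, open. Origin at the centre of its underside.
- nozzle: Aluminium piping nozzle standing on its wide end, loose, to be left alone: a cone 34 mm across and 48 mm high. Origin at the centre of its underside.
- shaker: Clear sugar shaker with a steel cap, loose, to be left alone: 60 mm across, 120 mm high. Origin at the centre of its underside.
- bowl: Small steel bowl, loose, to be left alone: 130 mm across, 60 mm high. Origin at the centre of its underside.
- spatula: Spatula lying on the table at the far left of the robot, beside the baking sheet, loose, to be left alone, 240 mm long. Origin under its middle.
Mind the look-alikes: they are no part of the job. Leave any brown or yellow look-alike of the weight alone.

How it is judged (in metres and radians):
On the way, in this order (a step that is already met when the one before it is completed fails the run):
1. the counter knob is turned back to its zero stop (value of joint counter below 0.08 rad), for 0.2 s.
2. the gripped larger weight presses the plunger down and bears on the stop collar, upright and centred (value of joint plunger above 0.0105 m and contact force between weight and stop above 3 N and horizontal distance between weight_center and stop_face below 0.01 m and angle between weight_center's own z axis and vertical below 0.1 rad and contact force between the fingers and weight above 2 N), for 0.3 s.
At the end, for the whole second after the job is handed in: The larger weight, still gripped (over 2 N from the fingers), has the plunger pressed at least 10.5 mm, bears on the stop collar with more than 3 N, stands within 10 mm of its axis and within 0.1 rad of upright, and the counter is still at zero (within 0.12 rad) (all of step 2 and value of joint counter below 0.12 rad); the arm keeps its last pose, push and grip.
It fails at once if the gauge is overloaded: more than 60 N between weight and stop collar (contact force between weight and stop above 60 N).
It fails at once if a bystander is moved more than 30 mm (distance of any of small_weight, cutter, nozzle, shaker, bowl, spatula from where it was at the start of the episode above 0.03 m).
It also fails if it takes over 67 s, if anything falls off the work surface, if the arm or the gripper's body presses on something with over 40 N, if the wrist force passes 120 N, or if a joint passes its speed limit or range.

### The arm

A 6-joint arm with a two-finger parallel gripper is mounted at the origin on the work surface. World frame = base frame: x ahead of the robot, y to its left, z up, the work surface at z = 0. Lengths are in mm, angles in rad, forces in N, time in s.
With the tool pointing down it reaches from about 350 to 875 mm from the base axis. Payload 4.2 kg.
Tool frame: the origin (TCP) lies at the very end of the fingers, on their centre line; the grasp point (between the pads) lies 19 mm behind it (arm.pinch_z is the distance from the TCP to the grasp point, in mm); x points along the fingers, y is the direction in which the jaws open and shut, and the axes are right-handed (so a half turn about x gives the same grasp; the last joint's range is limited). The gripper opens to 85 mm and grips with 20 to 120 N. Pads are 22 mm wide; open, the fingers measure 114 mm over their backs; the gripper's body (76 mm by 85 mm) begins 54 mm behind the grasp point. The pads swing forward as they close: fully open they stand 13 mm farther back than shut.
Start: joints at [-1.073, 0.385, 0.008, 0, -1.194, -0.259], TCP at [147.853, -607.239, 199.212] pointing down, gripper open.
Joint ranges: [-3.14, 3.14], [-1.21, 2.06], [-1.07, 1.41], [-3.16, 2.05], [-2.99, -0.16], [-3.1, 3.1]. Speed limits (rad/s): [2.79, 2.79, 3.14, 3.14, 3.14, 3.14].

### API

Orientations are given as a unit quaternion [x, y, z, w].
In Python, from bench import arm gives the robot as it stands.
- The arm moves only by the tool drive_tool, never from a script. Its argument "motion" is a list of rows, each a list of 4 numbers: the shift along the tool's x, y, z in mm, then the turn about the tool's x in degrees. In form: [[dx, dy, dz, spin], ...]. A call has 1 to 10 rows; each row shifts and turns the commanded pose from where the row before left it, along the tool's axes as they then stand; what a row does not reach is not made up. A row lasts 1/12 s, in which the tool goes at most 41.7 mm and 7.16 degrees, less where a joint would pass 70% of its speed; a pose out of reach is approached as far as the arm can. A call with a gripper value outside its range is refused whole. "grip" is the finger opening in mm, from 0 to 85.4, set as the call begins (left out, the last holds). The fingers move at their own pace and stop on an object; the grip force is fixed at half the most. Time passes only in rows, so rows that do not move let the fingers close. It gives the time, the measured TCP pose, the force and the opening at its end, in the units of the state.
- arm.read_state(): the state, without advancing time (a new reading comes with each control period).
- arm.get_image(name): name is "scene" or "top" or "wrist"; returns the picture (420x560x3 uint8, red, green, blue); there is no depth.
- arm.calibration(name): a dict with "K" (3x3 intrinsics, pixels), "distortion" ([k1, k2, p1, p2, k3] as OpenCV has them; the pictures are not rectified), "eye" and "attitude" of the camera in the world; the wrist camera has in their place "T_tool_cam" (4x4, takes a point from camera to tool coordinates, whose origin is the TCP and whose axes are the tool frame's). Camera axes: x right, y up, looking along -z (the intrinsics and any distortion apply to the point x, -y, -z); pixel columns grow to the right and rows downward; lengths in mm; the calibration is good to about 2 mm. A picture is of the moment at which its call begins: read the wrist's pose just before it. calibration takes no time and is no camera call.
- arm.job_done(): hands the job in, once; it reports no verdict.
The state is a dict: "clock": time; "joints": joint angles; "joint_vel": joint speeds; "joint_efforts": joint torques, N m; "position": TCP position; "ee_rot": TCP orientation; "contact_force": force on the tool from outside, world axes, zero at the start; "wrist_torque": the same for the moment, N m; "gripper_width": finger opening in mm.
Only numpy, scipy, OpenCV 4.12 (cv2) and the standard library are available. Lean on these libraries where they do the work, as an engineer would, in place of code of your own. Each camera call takes 0.05 s, during which the arm holds its last target. There are 200 camera calls.

## Working session

There is one attempt and no reset: what is moved stays moved. The work goes in short steps, Python scripts to look and compute and a tool call to move; the robot and the scene stay as the last step left them, time stands still between calls to the robot, and variables do not carry over. Pictures are saved under pics/ and viewed, about 8 in all and at most 12, crops included, and the job is handed in when it is done.

Besides the shell and the picture viewer there is one more tool, called by a JSON object that holds its "api" and its "payload". drive_tool: Moves the arm, as the interface text tells. Its arguments: {"type":"object","properties":{"motion":{"type":"array"},"grip":{"type":"number"}},"required":["motion"]}

```bash
mkdir -p pics
cat > h.py <<'E'
import numpy as np, cv2
from scipy.spatial.transform import Rotation as R
from bench import arm
def cam(name,st=None):
    c=arm.calibration(name)
    K=np.array(c["K"],float);d=np.array(c["distortion"],float)
    if "T_tool_cam" in c:
        st=st or arm.read_state()
        T=np.array(c["T_tool_cam"]);r=R.from_quat(st["ee_rot"]).as_matrix()
        return K,d,r@T[:3,3]+np.array(st["position"]),r@T[:3,:3]
    a=np.array(c["attitude"],float)
    return K,d,np.array(c["eye"],float),(R.from_quat(a).as_matrix() if a.size==4 else a.reshape(3,3))
def ray(C,uv):
    K,d,e,r=C
    p=cv2.undistortPoints(np.array(uv,float).reshape(-1,1,2),K,d).reshape(-1,2)
    return e,(r@np.c_[p[:,0],-p[:,1],-np.ones(len(p))].T).T
def onz(C,uv,z):
    e,v=ray(C,uv); return e+v*((z-e[2])/v[:,2:3])
def proj(C,P):
    K,d,e,r=C; q=(np.atleast_2d(P)-e)@r; q=q*[1,-1,-1]
    return cv2.projectPoints(q,np.zeros(3),np.zeros(3),K,d)[0].reshape(-1,2)
def save(n,im): cv2.imwrite("pics/"+n,im[:,:,::-1])
E
python3 - <<'E'
from h import *
st=arm.read_state();print(st)
for n in("scene","top","wrist"):print(n,arm.calibration(n))
a=arm.get_image("top");b=arm.get_image("scene");w=arm.get_image("wrist")
np.savez("i0.npz",top=a,scene=b,wrist=w)
save("top0.png",cv2.resize(a,(800,600)));save("scene0.png",cv2.resize(b,(800,600)));save("w0.png",w)
E
```

```text
{'clock': 0.0, 'joints': array([-1.07340941e+00,  3.85569037e-01,  6.61963623e-03, -4.63574761e-04,
       -1.19397000e+00, -2.58650028e-01]), 'joint_vel': array([ 0.00173519, -0.00057391, -0.00011186,  0.00071971, -0.00112849,
       -0.00062143]), 'joint_efforts': array([ 3.31687324e-04, -3.92285979e+01,  1.88401061e+01,  4.18622196e+00,
       -4.69707666e-03,  8.44286433e-06]), 'position': array([ 147.68294728, -606.63958396,  198.11694028]), 'ee_rot': array([-0.08339199,  0.70221729,  0.08489969,  0.70194637]), 'contact_force': array([ 0.62156122, -0.10081316, -0.47886823]), 'wrist_torque': array([-0.01353411,  0.02328093,  0.01784034]), 'gripper_width': 85.16417083187666}
scene {'K': array([[453.90316828,   0.        , 282.85429075],
       [  0.        , 453.90316828, 205.8831522 ],
       [  0.        ,   0.        ,   1.        ]]), 'distortion': array([-0.07173505,  0.        ,  0.        ,  0.        ,  0.        ]), 'eye': array([1428.95027066, -278.84281615,  732.50335028]), 'attitude': array([0.3724582 , 0.26970559, 0.50106973, 0.73311862])}
top {'K': array([[410.229371
[... 269 characters left out ...]
1070.71008913]), 'attitude': array([-0.05389556,  0.06254463,  0.70638818, -0.70299301])}
wrist {'K': array([[362.58735836,   0.        , 285.87534038],
       [  0.        , 362.58735836, 210.02344773],
       [  0.        ,   0.        ,   1.        ]]), 'distortion': array([-0.05692877,  0.        ,  0.        ,  0.        ,  0.        ]), 'T_tool_cam': array([[ 1.38821911e-03,  3.15689409e-01, -9.48861565e-01,
        -1.75202328e+02],
       [ 9.99998491e-01, -1.42928824e-03,  9.87505336e-04,
         8.12140541e-01],
       [-1.04445170e-03, -9.48861504e-01, -3.15690917e-01,
        -8.07119741e+01],
       [ 0.00000000e+00,  0.00000000e+00,  0.00000000e+00,
         1.00000000e+00]])}
```

View pics/top0.png

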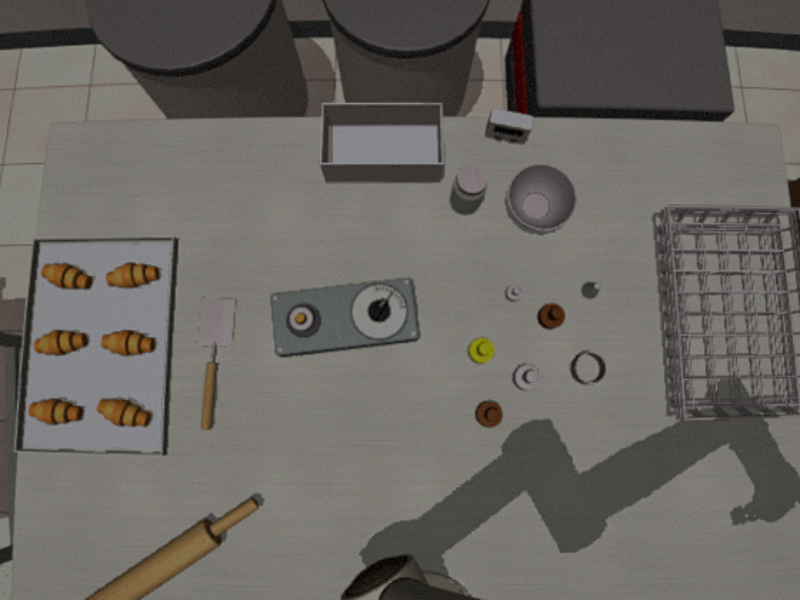

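View pics/scene0.png

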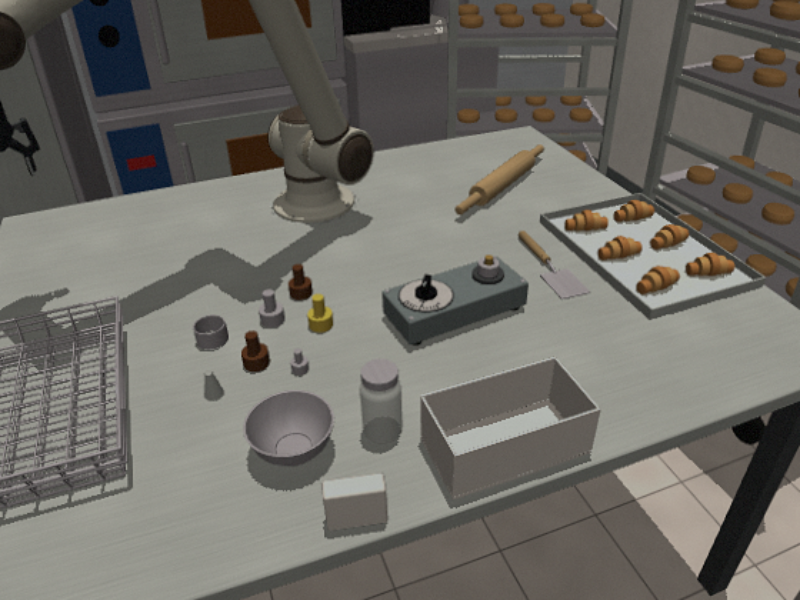

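The top view (800-wide) shows the gauge with its dial at (379,312) and collar/plunger at (301,319). The larger steel weight is at (526,377), between the yellow and brown look-alikes. The small weight is at (513,292) and the cutter ring at (588,367). The scene view agrees, with the weight at (270,308). Next I'll take measurements from both views.

Run:
```python
from h import *
I=np.load("i0.npz");a=I["top"];s=I["scene"]
T=cam("top");S=cam("scene");f=1/1.42857
def z(im,cx,cy,h,k):
    c=im[int(cy-h):int(cy+h),int(cx-h):int(cx+h)];return cv2.resize(c,(400,400),interpolation=cv2.INTER_CUBIC)
tiles=[z(a,526*f,377*f,20,0),z(a,345*f,315*f,55,0),z(s,270*f,308*f,20,0),z(s,455*f,285*f,55,0)]
save("crop0.png",np.vstack([np.hstack(tiles[:2]),np.hstack(tiles[2:])])[:, :][::1])
im=cv2.imread("pics/crop0.png");cv2.imwrite("pics/crop0.png",cv2.resize(im,(600,600)))
print("dial z60",onz(T,[[379*f,312*f]],62),"collar z90",onz(T,[[301*f,319*f]],90),"wt",onz(T,[[526*f,377*f]],28))
# gauge top corners (screws) z=60
print(onz(T,np.array([[272,294],[410,279],[417,338],[279,355]])*f,60).round(1))
print(onz(S,np.array([[427,295]])*f,62),onz(S,np.array([[487,260],[488,270]])*f,[[102],[90]][0][0]),onz(S,np.array([[269,294]])*f,64))
```

```text
dial z60 [[548.68054321  74.26125615  62.        ]] collar z90 [[533.2197019  205.10720419  90.        ]] wt [[ 435.58793358 -185.92044219   28.        ]]
[[581.5 262.2  60. ]
 [607.4  19.9  60. ]
 [503.3   8.6  60. ]
 [474.6 246.9  60. ]]
[[553.96896752  78.55893822  62.        ]] [[546.18152356 199.41571306 102.        ]
 [576.57229642 186.15372816 102.        ]] [[ 444.86038357 -184.97044845   64.        ]]
```

View pics/crop0.png

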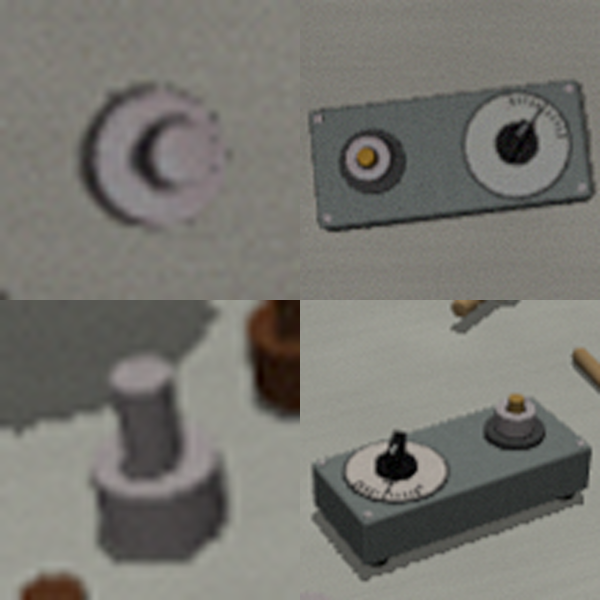

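Run:
```python
from h import *
T=cam("top");S=cam("scene")
def tri(p,q):
    e,v=ray(T,[p]);g,w=ray(S,[q]);v=v[0]/np.linalg.norm(v);w=w[0]/np.linalg.norm(w)
    t=np.linalg.lstsq(np.c_[v,-w],g-e,rcond=None)[0];A=e+v*t[0];B=g+w*t[1];return ((A+B)/2).round(1),np.linalg.norm(A-B).round(1)
print("plunger",onz(T,[[210.57,222.57]],102),onz(S,[[342.2,180.7]],102),tri([210.57,222.57],[342.2,180.7]))
d=onz(T,[[265.57,217.8]],61);print("dial",d,onz(S,[[298.6,206.3]],61))
print("wt",onz(T,[[369.07,263.93]],28),onz(T,[[373.07,263]],64),onz(S,[[188.07,205]],64),tri([373.07,263],[188.07,205]))
P=onz(T,[[210.57,222.57]],102)
gy=(P-d)[0,:2];print(np.linalg.norm(gy),"yaw gx",np.degrees(np.arctan2(gy[1],gy[0]))-90)
n=onz(T,[[186+.3667*245,165+.3667*108],[186+.3667*232,165+.3667*127]],66)-d
print("needle",np.degrees(np.arctan2(n[:,1],n[:,0])))
st=arm.read_state();print(R.from_quat(st["ee_rot"]).as_matrix().round(3))
```

```text
plunger [[533.39897563 203.47011844 102.        ]] [[541.80188049 205.37795107 102.        ]] (array([534.9, 206.5,  97.3]), np.float64(4.7))
dial [[550.32781079  73.62391396  61.        ]] [[551.55242019  78.71811077  61.        ]]
wt [[ 435.4892265  -188.15058288   28.        ]] [[ 436.58152265 -190.18742278   64.        ]] [[ 441.03487146 -184.83565581   64.        ]] (array([ 437.3, -187.5,   62.6]), np.float64(6.1))
130.9451116972886 yaw gx 7.428099073274623
needle [-38.43203649 -42.9081705 ]
[[-0.001 -0.236  0.972]
 [ 0.002  0.972  0.236]
 [-1.     0.002 -0.   ]]
```

View pics/w0.png

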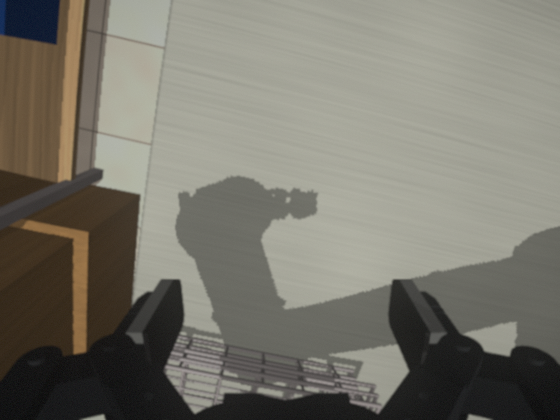

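The wrist view shows only the table and fingers. The distance from dial to plunger comes out at 131 mm against 132 mm given, and the counter reads about 0.84 rad, so both fit. I'll move near the dial and refine with the wrist camera.

{"api": "drive_tool", "payload": {"motion": [[0, 19, 17, 0], [0, 19, 17, 0], [0, 19, 17, 0], [0, 19, 17, 0], [0, 19, 17, 0], [0, 19, 17, 0], [0, 19, 17, 0], [0, 19, 17, 0], [0, 19, 17, 0], [0, 19, 17, 0]]}}

```text
clock: 0.98
position: [268.3, -381.1, 199.0]
ee_rot: [-0.084, 0.702, 0.084, 0.702]
contact_force: [0.0, -0.2, 0.9]
gripper_width: 85.7
```

{"api": "drive_tool", "payload": {"motion": [[0, 19, 17, 0], [0, 19, 17, 0], [0, 19, 17, 0], [0, 19, 17, 0], [0, 19, 17, 0], [0, 19, 17, 0], [0, 19, 17, 0], [0, 19, 17, 0], [0, 19, 17, 0], [0, 19, 17, 0]]}}

```text
clock: 1.82
position: [388.5, -156.3, 199.2]
ee_rot: [-0.084, 0.702, 0.084, 0.702]
contact_force: [0.4, 0.3, -0.8]
gripper_width: 85.5
```

{"api": "drive_tool", "payload": {"motion": [[0, 19, 17, 0], [0, 19, 17, 0], [0, 19, 17, 0], [0, 19, 17, 0], [0, 19, 17, 0], [0, 19, 17, 0], [0, 19, 17, 0], [0, 19, 17, 0], [0, 19, 17, 0], [0, 0, 0, 0]]}}

```text
clock: 2.65
position: [498.5, 47.7, 198.8]
ee_rot: [-0.085, 0.702, 0.085, 0.702]
contact_force: [-0.1, -0.0, -0.0]
gripper_width: 85.6
```

Run:
```python
from h import *
st=arm.read_state();C=cam("wrist",st);w=arm.get_image("wrist");np.savez("w1.npz",w=w)
print(st["position"],st["joints"],np.abs(st["joint_vel"]).max(),st["clock"])
save("w1.png",w);print(proj(C,[[550.3,73.6,61],[533.4,203.5,102],[533.4,203.5,90],[550.3,73.6,94]]))
```

```text
[498.45942909  47.66504012 198.7632594 ] [ 4.20233038e-01  1.72507899e-01 -2.90972843e-01  1.36363574e-04
 -1.10653095e+00 -1.74913459e+00] 0.049734755347634996 2.65
[[298.90696205 243.39215314]
 [452.13811259 278.3057713 ]
 [446.39613415 271.65790862]
 [300.16605984 258.99205472]]
```

View pics/w1.png

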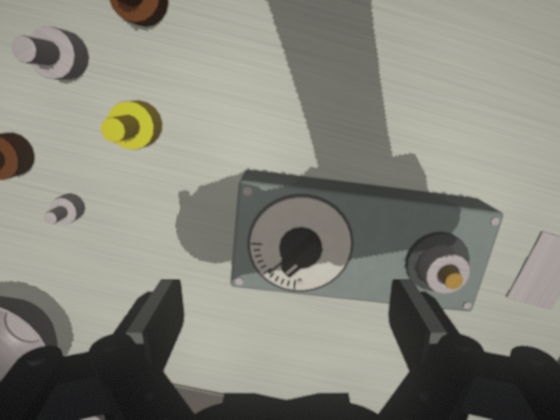

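The wrist view shows the dial centre at (300,243) against a predicted (299,243), and the plunger tip at (453,280) against (452,278), so they agree within about 1–2 mm. I'll zoom in on the knob for its angle.

Run:
```python
from h import *
w=np.load("w1.npz")["w"];C=cam("wrist")
def dial(x,y,r):
    return cv2.resize(w[y-r:y+r,x-r:x+r],(400,400),interpolation=cv2.INTER_CUBIC)
t=np.hstack([dial(300,248,50),dial(448,275,50)]);t=np.clip((t/255.)**.5*255,0,255).astype(np.uint8)
save("crop1.png",t)
print(onz(C,[[300.5,243]],61),onz(C,[[453,280]],102),onz(C,[[24,50]],64))
```

```text
[[547.92116684  73.43648761  61.        ]] [[533.27113682 203.26518096 102.        ]] [[ 436.19646196 -189.00074229   64.        ]]
```

View pics/crop1.png

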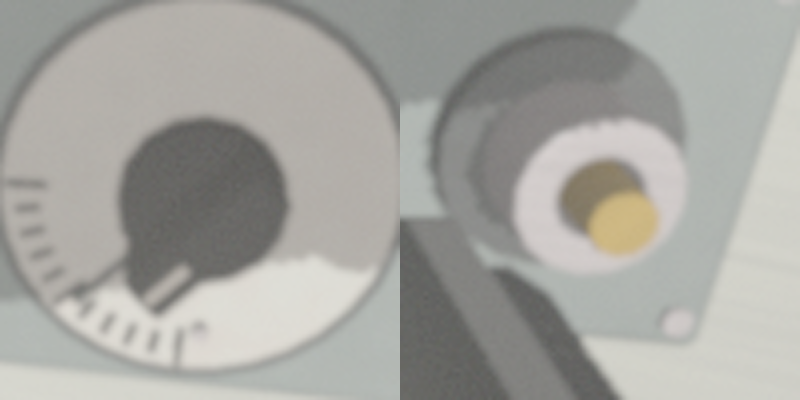

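Run:
```python
from h import *
C=cam("wrist")
u=lambda x,y,o=(250,198):[o[0]+x*.25,o[1]+y*.25]
L=onz(C,[u(153,300),u(187,269)],94);N=onz(C,[u(130,248),u(85,292)],64);Z=onz(C,[u(183,325),u(179,365)],61)
d=onz(C,[u(202,183)],61)
for A in (L[0]-L[1],N[1]-N[0],Z[1]-Z[0]):print(np.degrees(np.arctan2(A[1],A[0])))
print(d,L,N,onz(C,[[448.25,273.75]],90),onz(C,[[453.75,280.5]],102))
```

```text
-30.400012978216157
-28.924417236228884
9.344850590028962
[[548.66197618  73.62988218  61.        ]] [[564.14210871  65.47772389  94.        ]
 [555.15422327  70.75088769  94.        ]] [[567.67296619  60.90639456  64.        ]
 [581.56604599  53.22927571  64.        ]] [[533.45840551 204.33089766  90.        ]] [[533.57267514 204.09856183 102.        ]]
```

{"api": "drive_tool", "payload": {"motion": [[0, 6.7, 27.6, 0], [0, 6.7, 27.6, 0], [0, 0, 0, 5.7], [0, 0, 0, 5.7], [0, 0, 0, 5.7], [0, 0, 0, 5.7], [0, 0, 0, 5.7], [0, 0, 0, 5.7], [0, 0, 0, 5.7], [0, 0, 0, 5.8]], "grip": 55}}

```text
clock: 3.53
position: [546.3, 69.9, 199.0]
ee_rot: [0.197, 0.679, -0.197, 0.679]
contact_force: [-0.2, 0.1, -0.2]
gripper_width: 55.1
```

{"api": "drive_tool", "payload": {"motion": [[0, 0, 0, 0], [15, 0, 0, 0], [20, 0, 0, 0], [20, 0, 0, 0], [15, 0, 0, 0], [10, 0, 0, 0], [0, 0, 0, 0], [0, 0, 0, 0]]}}

```text
clock: 4.2
position: [547.0, 70.5, 119.3]
ee_rot: [0.194, 0.68, -0.195, 0.68]
contact_force: [0.9, 0.2, 0.3]
gripper_width: 54.8
```

Run:
```python
from h import *
st=arm.read_state();C=cam("wrist",st);w=arm.get_image("wrist")
print(st["position"],R.from_quat(st["ee_rot"]).as_matrix().round(3),st["gripper_width"])
p=proj(C,[[549,73.4,94],[549+20*np.cos(-.56),73.4+20*np.sin(-.56),94]]);print(p)
w=np.clip((w/255.)**.6*255,0,255).astype(np.uint8)
save("w2.png",cv2.resize(w,(800,600)))
```

```text
[546.9869121   70.4593598  119.26116468] [[-0.     0.529  0.848]
 [-0.001  0.848 -0.529]
 [-1.    -0.001 -0.   ]] 54.762275803079056
[[290.58835344 233.36713452]
 [290.3430003  263.58237769]]
```

View pics/w2.png

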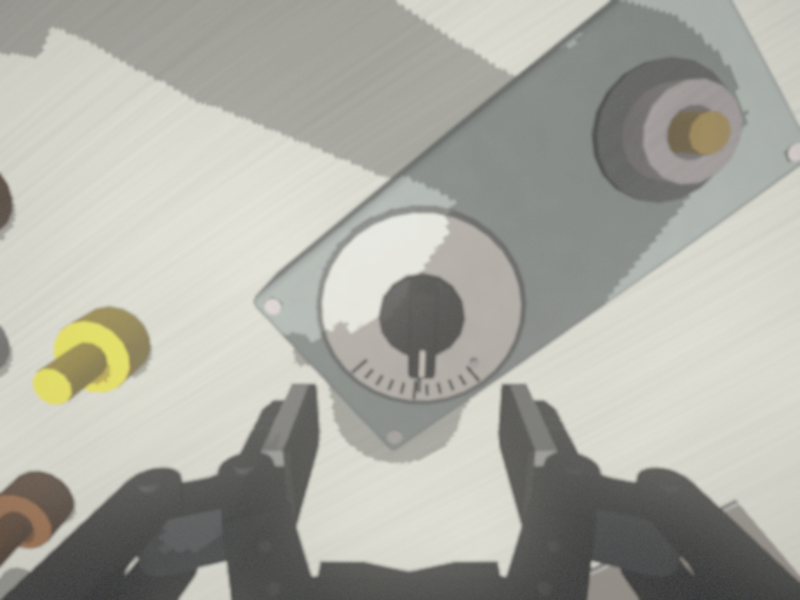

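Run:
```python
from h import *
C=cam("wrist");st=arm.read_state();r=R.from_quat(st["ee_rot"]).as_matrix()
for p,z in(((422,305),61),((422,350),94),((422,377),94),((710,132),102),((693,130),90)):
    q=onz(C,[[p[0]*.7,p[1]*.7]],z)[0];print(q.round(1),((q-st["position"])@r).round(1))
```

```text
[550.9  77.3  61. ] [59.   7.2 -0.7]
[557.9  72.   94. ] [26.   6.5  8. ]
[568.8  65.4  94. ] [26.   6.7 20.8]
[536.9 207.4 102. ] [ 18.  110.3 -81.4]
[536.4 207.6  90. ] [ 30.  110.2 -82. ]
```

The wrist view shows the bar pointing straight down the image at x=422, parallel to the pads. The finger midline is at x=408, so the knob is about 6.5 mm off in tool y. I'll correct that, descend and part-close.

{"api": "drive_tool", "payload": {"motion": [[0, 3, 0, 0], [0, 3, 0, 0], [10, 0, 0, 0], [15, 0, 0, 0], [12, 0, 0, 0], [5, 0, 0, 0], [0, 0, 0, 0], [0, 0, 0, 0]], "grip": 40}}

```text
clock: 4.92
position: [550.4, 76.0, 77.2]
ee_rot: [0.195, 0.68, -0.195, 0.68]
contact_force: [0.7, 0.4, 1.3]
gripper_width: 40.0
```

{"api": "drive_tool", "payload": {"motion": [[0, 0, 0, 0], [0, 0, 0, 0], [0, 0, 0, 0], [0, 0, 0, 0]], "grip": 24}}

```text
clock: 5.25
position: [550.5, 76.0, 77.7]
ee_rot: [0.195, 0.679, -0.195, 0.68]
contact_force: [-0.6, 0.7, 0.6]
gripper_width: 24.0
```

Run:
```python
from h import *
st=arm.read_state();w=arm.get_image("wrist");print(st["position"],st["gripper_width"])
w=np.clip((w/255.)**.5*255,0,255).astype(np.uint8)
save("w3.png",cv2.resize(w[190:340,186:386],(800,600),interpolation=cv2.INTER_CUBIC))
```

```text
[550.45262847  76.01957365  77.73296649] 23.989776213295446
```

View pics/w3.png

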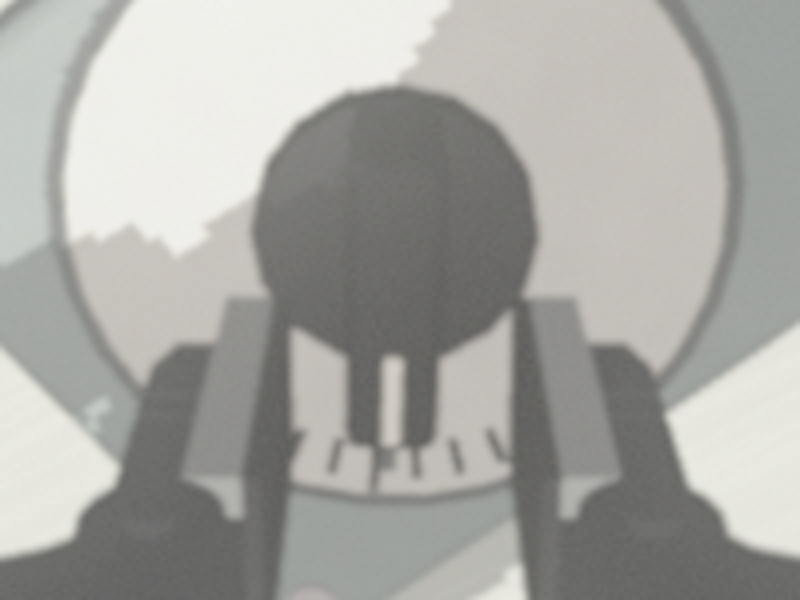

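The bar sits midway between the fingers, at x≈393 against a midline of 400 (about 0.5 mm). Now I'll close on it and turn counter-clockwise.

{"api": "drive_tool", "payload": {"motion": [[0, 0, 0, 0], [0, 0, 0, 0], [0, 0, 0, 0], [0, 0, 0, 0]], "grip": 8}}

```text
clock: 5.63
position: [550.2, 75.9, 77.2]
ee_rot: [0.195, 0.68, -0.195, 0.68]
contact_force: [-0.1, -0.4, 0.1]
gripper_width: 7.9
```

{"api": "drive_tool", "payload": {"motion": [[0, 0, 0, -4], [0, 0, 0, -4], [0, 0, 0, -4], [0, 0, 0, -4], [0, 0, 0, -4], [0, 0, 0, -4], [0, 0, 0, -4], [0, 0, 0, -4], [0, 0, 0, -2], [0, 0, 0, 0]]}}

```text
clock: 6.47
position: [550.2, 75.9, 77.2]
ee_rot: [-0.012, 0.707, 0.012, 0.707]
contact_force: [0.6, -0.1, 0.5]
gripper_width: 8.2
```

```bash
cat > s.py <<'E'
from h import *
st=arm.read_state();y=R.from_quat(st["ee_rot"]).as_matrix()[:,1]
print(st["clock"],st["position"].round(1),"yaw_y",np.degrees(np.arctan2(y[1],y[0])).round(2),st["contact_force"].round(1),st["wrist_torque"].round(2),st["gripper_width"])
E
python3 s.py
```

```text
6.4667 [550.2  75.9  77.2] yaw_y 92.01 [ 0.6 -0.1  0.5] [-0.06  0.03 -0.01] 8.203903169174726
```

Run:
```python
from h import *
st=arm.read_state();C=cam("wrist",st);w=arm.get_image("wrist")
P=st["position"];print("tcp px",proj(C,[P,P+[0,0,19],[550.2,75.6,94],[550.2,75.6,72]]))
w=np.clip((w/255.)**.5*255,0,255).astype(np.uint8)
save("w4.png",cv2.resize(w[190:340,186:386],(800,600),interpolation=cv2.INTER_CUBIC))
```

```text
tcp px [[284.49807724 250.42104783]
 [284.30173936 267.08754669]
 [283.72533295 265.02643817]
 [284.00787374 246.42319396]]
```

View pics/w4.png

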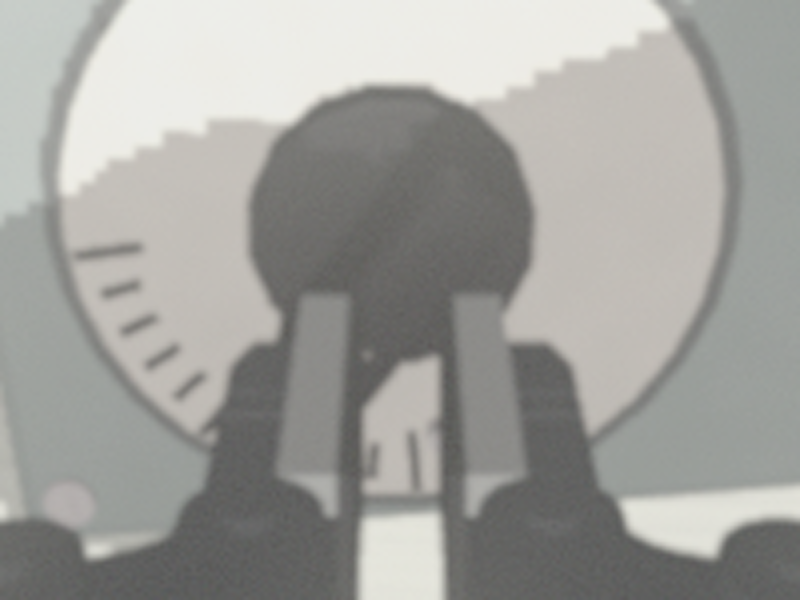

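The fingers closed to 8 mm without meeting the 12 mm bar, and the knob has not turned. They must have closed above the bar, so I'll check where the fingertips should appear in the image.

Run:
```python
from h import *
c=arm.calibration("wrist");K=np.array(c["K"]);T=np.array(c["T_tool_cam"])
C=(K,np.array(c["distortion"]),T[:3,3],T[:3,:3])
for n,w in(("open85",42.6),("w2 55",27.4),("w3 24",12),("w4 8",4)):
  for x in(0,-13,-30,-45):
    print(n,x,proj(C,[[x,-w,-11],[x,w,-11],[x,w,11]]).round(0).tolist())
```

```text
open85 0 [[203.0, 231.0], [366.0, 231.0], [363.0, 269.0]]
open85 -13 [[197.0, 241.0], [372.0, 241.0], [368.0, 281.0]]
open85 -30 [[188.0, 256.0], [380.0, 256.0], [376.0, 299.0]]
open85 -45 [[179.0, 272.0], [389.0, 272.0], [384.0, 319.0]]
w2 55 0 [[232.0, 231.0], [337.0, 231.0], [335.0, 269.0]]
w2 55 -13 [[228.0, 241.0], [341.0, 241.0], [339.0, 281.0]]
w2 55 -30 [[222.0, 256.0], [346.0, 256.0], [343.0, 299.0]]
w2 55 -45 [[216.0, 272.0], [352.0, 273.0], [349.0, 319.0]]
w3 24 0 [[261.0, 231.0], [308.0, 231.0], [307.0, 269.0]]
w3 24 -13 [[260.0, 241.0], [309.0, 241.0], [308.0, 281.0]]
w3 24 -30 [[257.0, 256.0], [311.0, 256.0], [310.0, 300.0]]
w3 24 -45 [[254.0, 273.0], [314.0, 273.0], [312.0, 319.0]]
w4 8 0 [[277.0, 231.0], [292.0, 231.0], [292.0, 269.0]]
w4 8 -13 [[276.0, 241.0], [293.0, 241.0], [292.0, 281.0]]
w4 8 -30 [[275.0, 256.0], [293.0, 256.0], [293.0, 299.0]]
w4 8 -45 [[274.0, 273.0], [294.0, 273.0], [293.0, 319.0]]
```

The fingertips appear about 36–49 mm behind the reported TCP, and that matches the missed grip. The real finger ends are roughly 36 mm higher than stated. I'll re-align, go lower in guarded steps and use contact to calibrate.

{"api": "drive_tool", "payload": {"motion": [[0, 0, 0, 5], [0, 0, 0, 5], [0, 0, 0, 5], [0, 0, 0, 5], [0, 0, 0, 5], [0, 0, 0, 5], [0, 0, 0, 4], [0, 0, 0, 0]], "grip": 30}}

```text
clock: 7.18
position: [550.2, 75.9, 77.2]
ee_rot: [0.196, 0.679, -0.196, 0.679]
contact_force: [-0.3, 0.0, -0.7]
gripper_width: 29.7
```

{"api": "drive_tool", "payload": {"motion": [[6, 0, 0, 0], [6, 0, 0, 0], [4, 0, 0, 0], [4, 0, 0, 0], [4, 0, 0, 0], [2, 0, 0, 0], [0, 0, 0, 0], [0, 0, 0, 0]]}}

```text
clock: 7.85
position: [550.2, 75.9, 51.1]
ee_rot: [0.195, 0.68, -0.195, 0.68]
contact_force: [0.2, 0.2, -0.1]
gripper_width: 30.2
```

{"api": "drive_tool", "payload": {"motion": [[0, 0, 0, 0], [0, 0, 0, 0], [0, 0, 0, 0], [0, 0, 0, 0]], "grip": 8}}

```text
clock: 8.18
position: [550.1, 75.4, 51.7]
ee_rot: [0.195, 0.68, -0.195, 0.68]
contact_force: [-0.6, -3.5, 3.3]
gripper_width: 9.8
```

```bash
python3 s.py
```

```text
8.1833 [550.1  75.4  51.7] yaw_y 57.98 [-0.6 -3.5  3.3] [-0.84  0.26 -0.01] 9.818544631677842
```

{"api": "drive_tool", "payload": {"motion": [[0, 0, 0, 0], [0, 0, 0, 0], [0, 0, 0, 0], [2, 0, 0, 0], [2, 0, 0, 0], [2, 0, 0, 0], [2, 0, 0, 0], [0, 0, 0, 0]], "grip": 30}}

```text
clock: 8.85
position: [549.8, 75.8, 42.5]
ee_rot: [0.195, 0.68, -0.195, 0.679]
contact_force: [0.7, 0.9, -0.7]
gripper_width: 30.2
```

{"api": "drive_tool", "payload": {"motion": [[0, 0, 0, 0], [0, 0, 0, 0], [0, 0, 0, 0], [0, 0, 0, 0], [0, 0, 0, 0], [0, 0, 0, 0]], "grip": 5}}

```text
clock: 9.35
position: [549.9, 75.5, 43.3]
ee_rot: [0.195, 0.68, -0.195, 0.68]
contact_force: [-1.1, -2.5, 2.6]
gripper_width: 10.7
```

```bash
python3 s.py
```

```text
9.35 [549.9  75.5  43.3] yaw_y 57.97 [-1.1 -2.5  2.6] [-0.76  0.34 -0.01] 10.66798808174545
```

The fingers are now stopped on the bar at 10.7 mm when commanded to 5 mm. Turning counter-clockwise while watching the torque.

{"api": "drive_tool", "payload": {"motion": [[0, 0, 0, -4], [0, 0, 0, -4], [0, 0, 0, -4], [0, 0, 0, -4], [0, 0, 0, -4], [0, 0, 0, -4], [0, 0, 0, -4], [0, 0, 0, -4], [0, 0, 0, -4], [0, 0, 0, 0]]}}

```text
clock: 10.18
position: [549.6, 74.6, 43.3]
ee_rot: [-0.026, 0.707, 0.025, 0.706]
contact_force: [-0.7, -6.6, 2.0]
gripper_width: 10.6
```

```bash
python3 s.py
```

```text
10.1833 [549.6  74.6  43.3] yaw_y 94.11 [-0.7 -6.6  2. ] [-1.66  0.29  0.03] 10.603728503237958
```

{"api": "drive_tool", "payload": {"motion": [[0, 0, 0, -1], [0, 0, 0, -1], [0, 0, 0, -1], [0, 0, 0, 0]]}}

```text
clock: 10.52
position: [549.5, 74.5, 43.3]
ee_rot: [-0.044, 0.706, 0.042, 0.705]
contact_force: [-1.0, -7.2, 2.8]
gripper_width: 10.7
```

```bash
python3 s.py
```

```text
10.5167 [549.5  74.5  43.3] yaw_y 96.98 [-1.  -7.2  2.8] [-1.78  0.15 -0.05] 10.693826541328212
```

{"api": "drive_tool", "payload": {"motion": [[0, 0, 0, -1], [0, 0, 0, -1], [0, 0, 0, 0]]}}

```text
clock: 10.77
position: [549.6, 74.5, 43.3]
ee_rot: [-0.055, 0.706, 0.054, 0.704]
contact_force: [-0.6, -6.4, 2.6]
gripper_width: 10.5
```

```bash
python3 s.py
```

```text
10.7667 [549.6  74.5  43.3] yaw_y 98.8 [-0.6 -6.4  2.6] [-1.75  0.17 -0.76] 10.502225760789804
```

{"api": "drive_tool", "payload": {"motion": [[0, 0, 0, -1], [0, 0, 0, -1], [0, 0, 0, 0]]}}

```text
clock: 11.02
position: [549.6, 74.5, 43.3]
ee_rot: [-0.066, 0.705, 0.066, 0.703]
contact_force: [-0.3, -6.1, 3.4]
gripper_width: 10.9
```

```bash
python3 s.py
```

```text
11.0167 [549.6  74.5  43.3] yaw_y 100.67 [-0.3 -6.1  3.4] [-1.83  0.16 -1.21] 10.854466197444715
```

{"api": "drive_tool", "payload": {"motion": [[0, 0, 0, -1], [0, 0, 0, -1], [0, 0, 0, 0]]}}

```text
clock: 11.27
position: [549.6, 74.5, 43.4]
ee_rot: [-0.077, 0.703, 0.077, 0.702]
contact_force: [-0.8, -7.1, 3.6]
gripper_width: 10.6
```

```bash
python3 s.py
```

```text
11.2667 [549.6  74.5  43.4] yaw_y 102.56 [-0.8 -7.1  3.6] [-1.81  0.12 -1.6 ] 10.580370168743457
```

The stop is reached: the knob turned freely until about 97.5°, then z-torque rose to −1.6 N m as I pushed against it. I'll relax, release, lift and go to look at the weight.

{"api": "drive_tool", "payload": {"motion": [[0, 0, 0, -0.1], [0, 0, 0, 2], [0, 0, 0, 2], [0, 0, 0, 0]]}}

```text
clock: 11.6
position: [549.5, 74.5, 43.3]
ee_rot: [-0.054, 0.706, 0.054, 0.704]
contact_force: [-1.1, -5.8, 2.8]
gripper_width: 10.4
```

{"api": "drive_tool", "payload": {"motion": [[0, 0, 0, 0], [0, 0, 0, 0], [0, 0, 0, 0], [0, 0, 0, 0], [-5, 0, 0, 0], [-15, 0, 0, 0], [-25, 0, 0, 0], [-25, 0, 0, 0], [-20, 0, 0, 0], [0, 0, 0, 0]], "grip": 45}}

```text
clock: 12.43
position: [553.4, 77.1, 138.6]
ee_rot: [-0.056, 0.701, 0.057, 0.708]
contact_force: [1.3, 0.7, 0.6]
gripper_width: 45.4
```

{"api": "drive_tool", "payload": {"motion": [[0, -24, -19, 0], [0, -24, -19, 0], [0, -24, -19, 0], [0, -24, -19, 0], [0, -24, -19, 0], [0, -24, -19, 0], [0, -24, -19, 0], [0, -24, -19, 0], [0, -24, -19, 0], [0, -24, -19, 0]]}}

```text
clock: 13.27
position: [399.6, -192.0, 133.4]
ee_rot: [-0.056, 0.705, 0.056, 0.705]
contact_force: [0.2, 0.3, -0.3]
gripper_width: 45.0
```

{"api": "drive_tool", "payload": {"motion": [[0, 0, 0, 0], [0, 0, 0, 0], [0, 0, 0, 0]]}}

```text
clock: 13.52
position: [400.7, -191.0, 133.3]
ee_rot: [-0.056, 0.705, 0.056, 0.705]
contact_force: [-0.3, -0.0, 0.3]
gripper_width: 44.6
```

```bash
python3 s.py
python3 - <<'E'
from h import *
st=arm.read_state();C=cam("wrist",st);w=arm.get_image("wrist");t=arm.get_image("top");np.savez("w5.npz",w=w,t=t)
print(proj(C,[[437,-188,64],[437,-188,28],[437,-188,0]]))
w=np.clip((w/255.)**.6*255,0,255).astype(np.uint8)
t=t[165:275,186:296];t=np.clip((t/255.)**.6*255,0,255).astype(np.uint8)
save("w5.png",np.hstack([w,np.vstack([cv2.resize(t,(240,240),interpolation=cv2.INTER_CUBIC),np.zeros((180,240,3),np.uint8)])]))
E
```

```text
13.5167 [ 400.7 -191.   133.3] yaw_y 99.07 [-0.3 -0.   0.3] [-0.02 -0.04  0.02] 44.569190647380196
[[281.33669884 255.56083567]
 [281.90872015 236.83540053]
 [282.27262422 224.93913478]]
```

View pics/w5.png

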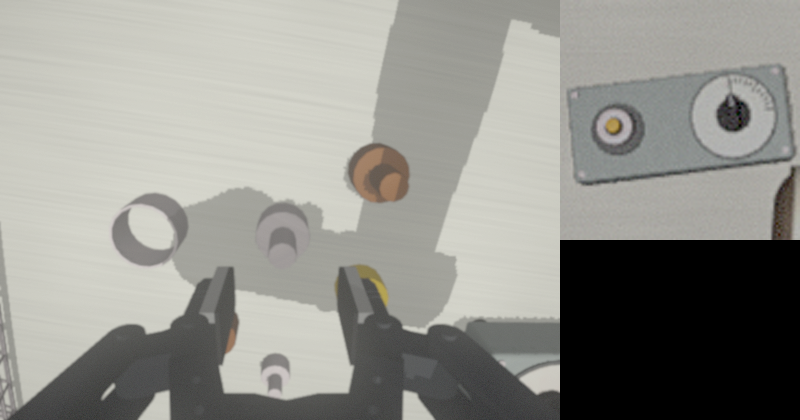

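The needle now points along the gauge x, so the counter is at zero. The weight's stem top is at (282,253) and its body at (283,229), nearly on the finger midline at x=286. Now I'll work out the approach.

Run:
```python
from h import *
C=cam("wrist");st=arm.read_state();r=R.from_quat(st["ee_rot"]).as_matrix()
w=np.load("w5.npz")["w"].astype(int)
for p,z in(((282,253),64),((283,229),28)):
    q=onz(C,[p],z)[0];print(q.round(1),((q-st["position"])@r).round(1))
print(w[253,255:310:2].sum(1),w[230,250:316:2].sum(1))
```

```text
[ 435.1 -187.2   64. ] [69.3 -2.2 34.1]
[ 430.2 -187.6   28. ] [105.3  -1.8  29.2]
[351 350 351 350 343 341 319 312 346 347 345 346 348 343 342 341 338 336
 330 332 295 311 345 338 342 347 345 351] [348 344 347 316 339 349 351 346 346 349 346 323 260 224 222 222 223 223
 223 229 250 306 335 339 340 345 350 351 345 328 346 350 354]
```

{"api": "drive_tool", "payload": {"motion": [[0, -1, 17, 0], [0, -1, 17.5, 0], [0, 0, 0, 0], [20, 0, 0, 0], [25, 0, 0, 0], [25, 0, 0, 0], [20, 0, 0, 0], [10, 0, 0, 0], [0, 0, 0, 0]]}}

```text
clock: 14.37
position: [432.8, -186.6, 30.8]
ee_rot: [-0.056, 0.707, 0.057, 0.703]
contact_force: [-1.0, -0.3, 0.9]
gripper_width: 45.2
```

{"api": "drive_tool", "payload": {"motion": [[6, 0, 0, 0], [6, 0, 0, 0], [5, 0, 0, 0], [5, 0, 0, 0], [4, 0, 0, 0], [3, 0, 0, 0], [0, 0, 0, 0], [0, 0, 0, 0]]}}

```text
clock: 15.03
position: [434.8, -187.7, 4.2]
ee_rot: [-0.056, 0.705, 0.056, 0.705]
contact_force: [0.6, 0.1, -0.4]
gripper_width: 45.1
```

```bash
python3 s.py
python3 - <<'E'
from h import *
w=arm.get_image("wrist")
w=np.clip((w/255.)**.6*255,0,255).astype(np.uint8)
save("w6.png",cv2.resize(w[170:380,146:426],(800,600),interpolation=cv2.INTER_CUBIC))
E
```

```text
15.0333 [ 434.8 -187.7    4.2] yaw_y 99.08 [ 0.6  0.1 -0.4] [-0.02  0.    0.01] 45.09868462798205
```

View pics/w6.png

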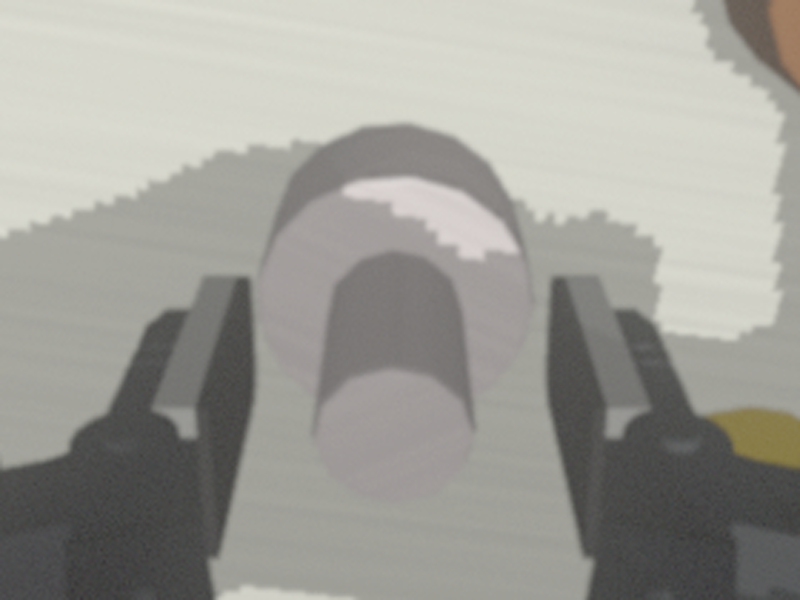

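Run:
```python
from h import *
C=cam("wrist");st=arm.read_state();r=R.from_quat(st["ee_rot"]).as_matrix()
f=lambda x,y:(146+x*.35,170+y*.35)
for p,z in((f(395,435),64),(f(397,300),28)):
    q=onz(C,[p],z)[0];print(q.round(1),((q-st["position"])@r).round(1))
K,d,_,_=C;c=arm.calibration("wrist");T=np.array(c["T_tool_cam"]);C=(K,d,T[:3,3],T[:3,:3])
for x in(-30,-35,-40,-45):print(x,(proj(C,[[x,-22.5,-11],[x,22.5,-11],[x,-22.5,11]])-[146,170])/.35)
```

```text
[ 437.2 -187.2   64. ] [-59.7   0.2   2.2]
[ 436.7 -187.1   28. ] [-23.7   0.3   1.8]
-30 [[249.49030612 245.77154833]
 [540.6003508  246.24207186]
 [255.95745884 369.05459971]]
-35 [[244.89597455 260.27418299]
 [544.82635098 260.76593729]
 [251.78972569 386.40757892]]
-40 [[240.01901233 275.67839803]
 [549.31246208 276.19332041]
 [247.38162203 404.77472918]]
-45 [[234.83298965 292.06950373]
 [554.08302733 292.60979577]
 [242.71236594 424.24513603]]
```

The weight is centred between the fingers, with its stem top at (395,435) and the midline at x=400. The finger ends are about 40 mm behind the TCP, so 44 mm above the table. I'll go 6 mm lower and 2 mm forward, then grip and lift.

{"api": "drive_tool", "payload": {"motion": [[2, 0, 2, 0], [2, 0, 0, 0], [2, 0, 0, 0], [0, 0, 0, 0]]}}

```text
clock: 15.42
position: [436.5, -187.2, -2.2]
ee_rot: [-0.056, 0.705, 0.056, 0.705]
contact_force: [-0.1, -0.1, -0.4]
gripper_width: 45.1
```

{"api": "drive_tool", "payload": {"motion": [[0, 0, 0, 0], [0, 0, 0, 0], [0, 0, 0, 0], [0, 0, 0, 0], [0, 0, 0, 0], [0, 0, 0, 0], [0, 0, 0, 0]], "grip": 12}}

```text
clock: 16.0
position: [436.9, -187.3, -1.7]
ee_rot: [-0.056, 0.705, 0.056, 0.705]
contact_force: [-0.0, -0.3, 1.8]
gripper_width: 20.2
```

```bash
python3 s.py
```

```text
16.0 [ 436.9 -187.3   -1.7] yaw_y 99.08 [-0.  -0.3  1.8] [-0.15  0.03 -0.  ] 20.19963256812015
```

{"api": "drive_tool", "payload": {"motion": [[-3, 0, 0, 0], [-6, 0, 0, 0], [-6, 0, 0, 0], [-5, 0, 0, 0], [0, 0, 0, 0], [0, 0, 0, 0], [0, 0, 0, 0]]}}

```text
clock: 16.58
position: [436.6, -187.2, 18.2]
ee_rot: [-0.056, 0.705, 0.056, 0.705]
contact_force: [0.1, -0.8, -3.4]
gripper_width: 20.5
```

```bash
python3 s.py
```

```text
16.5833 [ 436.6 -187.2   18.2] yaw_y 99.07 [ 0.1 -0.8 -3.4] [ 0.04  0.02 -0.04] 20.48771357453985
```

The weight is held: opening 20 mm, load about 3.4 N. I'll lift it and carry it over the plunger.

{"api": "drive_tool", "payload": {"motion": [[-8, 0, 0, 0], [-16, 0, 0, 0], [-20, 0, 0, 0], [-20, 0, 0, 0], [-20, 0, 0, 0], [-20, 0, 0, 0], [-14, 0, 0, 0], [-5, 0, 0, 0]]}}

```text
clock: 17.25
position: [438.0, -187.5, 143.9]
ee_rot: [-0.056, 0.703, 0.056, 0.707]
contact_force: [1.1, 0.2, -4.1]
gripper_width: 20.4
```

{"api": "drive_tool", "payload": {"motion": [[0, 8, 3, 0], [0, 15, 6, 0], [0, 20, 9, 0], [0, 20, 9, 0], [0, 20, 9, 0], [0, 20, 9, 0], [0, 20, 9, 0], [0, 20, 9, 0], [0, 20, 9, 0], [0, 20, 9, 0]]}}

```text
clock: 18.08
position: [486.8, 7.5, 139.7]
ee_rot: [-0.056, 0.706, 0.056, 0.704]
contact_force: [-0.1, -0.0, -3.7]
gripper_width: 20.5
```

{"api": "drive_tool", "payload": {"motion": [[0, 20, 9, 0], [0, 20, 9, 0], [0, 20, 9, 0], [0, 20, 9, 0], [0, 20, 8, 0], [0, 20, 8, 0], [0, 20, 8, 0], [0, 20, 8, 0], [0, 15, 6, 0], [0, 8, 3, 0]]}}

```text
clock: 18.92
position: [534.6, 200.9, 139.7]
ee_rot: [-0.057, 0.706, 0.056, 0.704]
contact_force: [-0.0, 0.6, -3.3]
gripper_width: 20.3
```

{"api": "drive_tool", "payload": {"motion": [[0, 5, 0, 0], [0, 0, 0, 0], [0, 0, 0, 0], [0, 0, 0, 0]]}}

```text
clock: 19.25
position: [533.8, 203.0, 141.1]
ee_rot: [-0.056, 0.705, 0.056, 0.705]
contact_force: [-0.4, 0.5, -3.6]
gripper_width: 20.8
```

```bash
python3 s.py
python3 - <<'E'
from h import *
st=arm.read_state();r=R.from_quat(st["ee_rot"]).as_matrix();print(r.round(3),(np.array([534.2,204.6,st["position"][2]])-st["position"])@r)
w=arm.get_image("wrist");s=arm.get_image("scene");t=arm.get_image("top")
g=lambda w:np.clip((w/255.)**.6*255,0,255).astype(np.uint8)
save("w7.png",np.hstack([cv2.resize(g(w)[200:380,196:376],(400,400)),cv2.resize(g(s)[120:220,280:380],(400,400),interpolation=cv2.INTER_CUBIC)]))
save("t7.png",t);np.savez("i7.npz",w=w,s=s,t=t)
E
```

```text
19.25 [533.8 203.  141.1] yaw_y 99.03 [-0.4  0.5 -3.6] [-0.02 -0.02 -0.01] 20.766368790806474
[[-0.001 -0.157  0.988]
 [-0.     0.988  0.157]
 [-1.    -0.    -0.001]] [-9.52511634e-04  1.48937796e+00  6.29748265e-01]
```

View pics/w7.png

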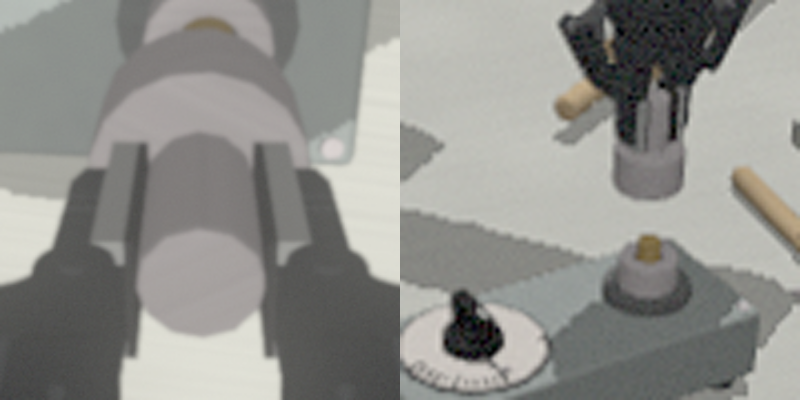

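The scene crop shows the weight hanging upright and directly above the plunger, both at x≈649. The wrist crop puts the plunger about 2 mm to +y. I'll correct that and descend with force checks. All 12 pictures are now used.

{"api": "drive_tool", "payload": {"motion": [[0, 1.7, 0.6, 0], [8, 0, 0, 0], [10, 0, 0, 0], [10, 0, 0, 0], [7, 0, 0, 0], [0, 0, 0, 0], [0, 0, 0, 0]]}}

```text
clock: 19.98
position: [534.2, 205.4, 105.2]
ee_rot: [-0.056, 0.705, 0.056, 0.704]
contact_force: [-0.5, 0.6, -3.0]
gripper_width: 20.2
```

```bash
python3 s.py
```

```text
19.9833 [534.2 205.4 105.2] yaw_y 99.09 [-0.5  0.6 -3. ] [ 0.02 -0.03 -0.01] 20.15793623364339
```

{"api": "drive_tool", "payload": {"motion": [[2, 0, 0, 0], [2, 0, 0, 0], [2, 0, 0, 0], [2, 0, 0, 0], [0, 0, 0, 0], [0, 0, 0, 0]]}}

```text
clock: 20.48
position: [535.0, 206.0, 99.3]
ee_rot: [-0.056, 0.704, 0.056, 0.705]
contact_force: [-2.4, -0.3, 3.5]
gripper_width: 20.4
```

```bash
python3 s.py
```

```text
20.4833 [535.  206.   99.3] yaw_y 99.1 [-2.4 -0.3  3.5] [-0.02  0.59 -0.03] 20.42384695876093
```

{"api": "drive_tool", "payload": {"motion": [[2, 0, 0, 0], [2, 0, 0, 0], [1, 0, 0, 0], [0, 0, 0, 0], [0, 0, 0, 0]]}}

```text
clock: 20.9
position: [535.0, 206.0, 93.7]
ee_rot: [-0.056, 0.705, 0.056, 0.705]
contact_force: [-1.7, -0.3, 5.9]
gripper_width: 20.9
```

```bash
python3 s.py
```

```text
20.9 [535.  206.   93.7] yaw_y 99.1 [-1.7 -0.3  5.9] [0.02 0.63 0.01] 20.8719664971422
```

{"api": "drive_tool", "payload": {"motion": [[1, 0, 0, 0], [1, 0, 0, 0], [1, 0, 0, 0], [0, 0, 0, 0], [0, 0, 0, 0]]}}

```text
clock: 21.32
position: [535.0, 206.0, 90.9]
ee_rot: [-0.056, 0.704, 0.056, 0.705]
contact_force: [-2.7, 0.3, 6.6]
gripper_width: 20.5
```

{"api": "drive_tool", "payload": {"motion": [[1, 0, 0, 0], [0, 0, 0, 0], [0, 0, 0, 0]]}}

```text
clock: 21.57
position: [535.0, 206.0, 90.1]
ee_rot: [-0.056, 0.704, 0.056, 0.705]
contact_force: [-2.1, 0.7, 7.4]
gripper_width: 20.2
```

{"api": "drive_tool", "payload": {"motion": [[1, 0, 0, 0], [0, 0, 0, 0], [0, 0, 0, 0]]}}

```text
clock: 21.82
position: [535.0, 206.0, 89.2]
ee_rot: [-0.056, 0.704, 0.056, 0.705]
contact_force: [-3.0, -1.5, 7.4]
gripper_width: 20.7
```

{"api": "drive_tool", "payload": {"motion": [[1, 0, 0, 0], [0, 0, 0, 0], [0, 0, 0, 0]]}}

```text
clock: 22.07
position: [535.1, 206.0, 88.4]
ee_rot: [-0.056, 0.704, 0.056, 0.705]
contact_force: [-2.6, -0.2, 8.6]
gripper_width: 20.8
```

{"api": "drive_tool", "payload": {"motion": [[0.7, 0, 0, 0], [0, 0, 0, 0], [0, 0, 0, 0]]}}

```text
clock: 22.32
position: [535.1, 206.0, 88.3]
ee_rot: [-0.056, 0.704, 0.056, 0.705]
contact_force: [-4.6, -0.2, 12.5]
gripper_width: 20.5
```

{"api": "drive_tool", "payload": {"motion": [[0.7, 0, 0, 0], [0, 0, 0, 0], [0, 0, 0, 0]]}}

```text
clock: 22.57
position: [535.2, 206.0, 88.3]
ee_rot: [-0.056, 0.704, 0.056, 0.706]
contact_force: [-5.2, -0.6, 14.5]
gripper_width: 20.8
```

The collar was met at TCP z = 88.3 mm: the z stopped changing and the force began to rise. Adding moderate pressure in small steps.

{"api": "drive_tool", "payload": {"motion": [[0.7, 0, 0, 0], [0, 0, 0, 0], [0.7, 0, 0, 0], [0, 0, 0, 0], [0, 0, 0, 0]]}}

```text
clock: 22.98
position: [535.3, 206.0, 88.3]
ee_rot: [-0.056, 0.704, 0.057, 0.706]
contact_force: [-8.3, -1.0, 21.2]
gripper_width: 20.4
```

{"api": "drive_tool", "payload": {"motion": [[0.7, 0, 0, 0], [0, 0, 0, 0], [0, 0, 0, 0], [0, 0, 0, 0]]}}

```text
clock: 23.32
position: [535.3, 206.0, 88.2]
ee_rot: [-0.056, 0.704, 0.057, 0.706]
contact_force: [-8.9, -0.8, 23.0]
gripper_width: 20.5
```

{"api": "drive_tool", "payload": {"motion": [[0, 0, 0, 0], [0, 0, 0, 0], [0, 0, 0, 0], [0, 0, 0, 0], [0, 0, 0, 0], [0, 0, 0, 0]]}}

```text
clock: 23.82
position: [535.3, 206.0, 88.2]
ee_rot: [-0.056, 0.704, 0.057, 0.706]
contact_force: [-9.0, -1.4, 23.5]
gripper_width: 20.5
```

```bash
python3 s.py
python3 - <<'E'
from h import *
# needle check in the top view, no viewing: dark pixels on dial ring r=26..36 at z 64
T=cam("top");t=arm.get_image("top").sum(2).astype(int)
c=np.array([550.3,73.6]);out=[]
for a in range(-80,60,3):
    P=np.array([[c[0]+r*np.cos(np.radians(a)),c[1]+r*np.sin(np.radians(a)),64] for r in np.arange(24,31)])
    out.append((a,int(np.mean([t[int(round(v)),int(round(u))] for u,v in proj(T,P)]))))
print(sorted(out,key=lambda q:q[1])[:5],np.median([o[1] for o in out]))
E
```

```text
23.8167 [535.3 206.   88.2] yaw_y 99.17 [-9.  -1.4 23.5] [-0.23  2.91 -0.01] 20.47145878343679
[(7, 245), (10, 253), (13, 289), (16, 324), (1, 325)] 427.0
```

The force is steady, with about 15 N on the collar. The needle reads 7–10° against a gauge yaw of about 7°, so the counter is at zero. Handing in.

Run:
```python
from bench import arm
print(arm.job_done())
```

```text
the job is handed in; nothing more can be done
None
```

The job is handed in at about 24 s on the robot clock. The counter is at its zero stop and the larger weight is still gripped and pressed on the stop collar. No verdict was reported.

**Counter:** I turned the knob counter-clockwise until the torque rose at about 97.5° tool yaw, then let go. In the last top image the needle reads 7–10° against a gauge yaw of about 7°, so within about 0.05 rad of zero. That is inside the 0.08 rad limit, but it is measured from a coarse image.

**Weight:** I gripped it by the stem (opening 20.5 mm, load about 3.5 N), carried it upright and pressed it down until its height stopped changing at TCP z = 88.2 mm. The upward force held steady at 23.5 N. About 8.5 N of that was there before the collar was met, so the collar carries roughly 15 N, well under 60 N. The tool is within about 0.3° of vertical and the weight about 1–3 mm off the plunger axis by my estimates; I viewed no picture after the press.

**What disagreed:**
- **Finger length:** the finger ends are about 36–40 mm behind the stated TCP. My first closing on the knob therefore passed above it and moved nothing. I went lower, using the image and the force readings, and gripped it properly.
- **Opening readings:** the gripper reads about 1.5 mm less than the true width on both the knob bar and the stem.
- **Camera positions:** these differed by 2–4 mm between views, and the plunger came out up to 8 mm off from the scene camera.
- **Sideways force:** about 9 N of sideways force remains at the end of the press.

I didn't check the other objects' positions at the end. No unexpected contact showed during the moves.

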